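Make up two pastry tool kits

TASK

Make up the tool kits for two bakers: in the long tray with three compartments put the largest round cutter, the wooden tart tamper and the sugar dredger; in the short tray with two compartments put the smallest round cutter and the square cutter. Stand each piece upright on the tray floor, one piece to a compartment (any compartment of its tray), and leave the middle-sized round cutter standing where it is.

Things in the scene. Friction and masses are not known exactly. Their poses are not given: they have to be found in the camera images.
- large_cutter: Stainless dough cutter, an upright round ring, the largest of three: 64 mm outside diameter, 45 mm high, wall 2.5 mm, open at top and bottom. Origin: centre of the underside, z up. Stands loose on the bench at the start.
- medium_cutter: Stainless dough cutter, an upright round ring, the middle one of three: 50 mm outside diameter, 45 mm high, wall 2.5 mm, open at top and bottom. Origin: centre of the underside, z up. Stands loose on the bench at the start; it belongs to no kit and must stay where it is.
- small_cutter: Stainless dough cutter, an upright round ring, the smallest of three: 36 mm outside diameter, 45 mm high, wall 2.5 mm, open at top and bottom. Origin: centre of the underside, z up. Stands loose on the bench at the start.
- square_cutter: Stainless dough cutter, an upright square tube, 48 x 48 mm outside, sides along its x and y axes, 45 mm high, wall 2.5 mm, open at top and bottom. Origin: centre of the underside, z up. Stands loose on the bench at the start.
- tamper: Wooden tart tamper (pestle for pressing dough into tins), 75 mm high: a round foot 50 mm in diameter and 16 mm high, tapering by 20 mm height to a straight round handle 30 mm in diameter up to the top. Origin: centre of the underside, z up. Stands upright, loose, on the bench at the start.
- dredger: Sugar dredger, a closed stainless cylinder 58 mm in diameter, straight to 80 mm, with a domed perforated top to 90 mm. Origin: centre of the underside, z up. Stands upright, loose, on the bench at the start.
- long_tray: Shallow white plastic kit tray, fixed flat on the bench: 268 mm (x) by 100 mm (y), 16 mm high, walls and dividers 4 mm thick and full height. Three compartments in a row along x, each 84 (x) by 92 mm (y) inside, centres at x = -88, 0 and +88 mm, y = 0. Origin: centre of its underside, on the bench; inner floor 4 mm above it. Its x points away from the robot, within 18 degrees.
- short_tray: Shallow white plastic kit tray, fixed flat on the bench: 180 mm (x) by 100 mm (y), 16 mm high, walls and dividers 4 mm thick and full height. Two compartments in a row along x, each 84 (x) by 92 mm (y) inside, centres at x = -44 and +44 mm, y = 0. Origin: centre of its underside, on the bench; inner floor 4 mm above it. Its x points away from the robot, within 18 degrees.
Not all that is in view belongs to the job. What is shaped like the tamper but purple or red is not meant.

How it is judged:
By the outcome, as a careful person would: the job done as asked, in the order asked, and still so for the second after the job is handed in, with the robot touching nothing.
It also fails if it takes over 131 s, if anything falls off the work surface, if the arm or the gripper's body presses on something with over 40 N, if the wrist force passes 120 N, or if a joint passes its speed limit or range.

ROBOT

A 6-joint arm with a two-finger parallel gripper is mounted at the origin on the work surface. World frame = base frame: x ahead of the robot, y to its left, z up, the work surface at z = 0. Lengths are in m, angles in rad, forces in N, time in s.
With the tool pointing down it reaches from about 0.325 to 0.775 m from the base axis. Payload 5.5 kg.
Tool frame: the origin (TCP) lies at the very end of the fingers, on their centre line; the grasp point (between the pads) lies 19 mm behind it; z points along the fingers, y is the line along which they close (so a half turn about z gives the same grasp; the last joint's range is limited). The gripper opens to 85 mm and grips with 20 to 120 N. Pads are 22 mm wide; open, the fingers measure 114 mm over their backs; the gripper's body (76 mm by 85 mm) begins 54 mm behind the grasp point. The pads swing forward as they close: fully open they stand 13 mm farther back than shut.
Start: joints at [1.193, 0.091, 1.231, -0, 1.82, -0.057], TCP at [0.189, 0.569, 0.231] pointing down, gripper open.
Joint ranges: [-2.87, 2.87], [-0.86, 2.18], [0.17, 2.46], [-1.51, 4.65], [0.06, 2.69], [-2.65, 2.65]. Speed limits (rad/s): [2.57, 2.57, 3.01, 3.14, 3.14, 3.14].

INTERFACE

Orientations are given as a 3x3 rotation matrix whose columns are the frame's x, y, z axes.
In Python, from plant import sensors, viewer, bot gives the robot as it stands.
- The arm moves only by the tool drive_tool, never from a script. Its argument "series" is a list of rows, each an object with "slide": the shift along the tool's x, y, z in units of 25 mm (1.0 is 25 mm), a list of three; "angular": the turn, a rotation vector about the tool's x, y, z in units of 8 degrees (1.0 is 8 degrees), a list of three; "grip": the closure, from 0 (fully open) to 1 (shut). In form: [{"slide": [x, y, z], "angular": [rx, ry, rz], "grip": grip}, ...]. A call has 1 to 12 rows; each row shifts and turns the commanded pose from where the row before left it, along the tool's axes as they then stand; what a row does not reach is not made up. A row lasts 1/8 s, in which the tool goes at most 62.5 mm and 10.7 degrees, less where a joint would pass 70% of its speed; a pose out of reach is approached as far as the arm can. A call is refused whole if a number of a shift passes 1 or a number of a turn 1, either way. A call with a gripper value outside its range is refused whole. The fingers move at their own pace and stop on an object; "newtons" is the grip in N (left out, the last holds). Time passes only in rows, so rows that do not move let the fingers close. It gives the time, the measured TCP pose, the force, the opening and the grip force at its end, in the units of the state.
- sensors.get_state(): the state, without advancing time (a new reading comes with each control period).
- viewer.grab_frame(name): name is "scene" or "top" or "wrist"; returns the picture (420x560x3 uint8, red, green, blue); there is no depth.
- viewer.get_calibration(name): a dict with "intrinsics" (3x3 intrinsics, pixels), "R" (3x3) and "t" (3): a world point X has camera coordinates R X + t. Camera axes: x right, y down, z forward; pixel columns grow to the right and rows downward; lengths in m; the calibration is good to about 2 mm. A picture is of the moment at which its call begins: read the wrist's pose just before it. get_calibration takes no time and is no camera call; for the wrist camera it gives the pose at the moment of the call.
- bot.finish_job(): hands the job in; it is judged then, once.
The state is a dict: "time_s": time; "qpos": joint angles; "dq": joint speeds; "joint_torque": joint torques, N m; "tool_pos": TCP position; "orientation": TCP orientation; "contact_force": force on the tool from outside, world axes, zero at the start; "ft_torque": the same for the moment, N m; "gripper_width": finger opening in m; "grip_force": force on a finger pad.
Only numpy, scipy, OpenCV 4.12 (cv2) and the standard library are available. Lean on these libraries where they do the work, as an engineer would, in place of code of your own. Each camera call takes 0.05 s, during which the arm holds its last target. There are 200 camera calls.

## Working session

There is one attempt and no reset: what is moved stays moved. The work goes in short steps, Python scripts to look and compute and a tool call to move; the robot and the scene stay as the last step left them, time stands still between calls to the robot, and variables do not carry over. Pictures are saved under pics/ and viewed, at most 14 in all, crops included, and the job is handed in when it is done.

Besides the shell and the picture viewer there is one more tool, called after "Request:" as name([rows], argument=value, ...), one row to a line, values as JSON. drive_tool: Moves the arm, as the interface text tells. Its arguments: {"type":"object","properties":{"series":{"type":"array","items":{"type":"object","properties":{"slide":{"type":"array","items":{"type":"number"}},"angular":{"type":"array","items":{"type":"number"}},"grip":{"type":"number"}}}},"newtons":{"type":"number"}},"required":["series"]}

```bash
mkdir -p pics
cat > h.py <<'E'
import cv2, numpy as np
from plant import sensors, viewer, bot
def grab(n,f):
    c=viewer.get_calibration(n); im=viewer.grab_frame(n); cv2.imwrite('pics/'+f,cv2.cvtColor(im,cv2.COLOR_RGB2BGR)); np.savez('pics/'+f+'.npz',K=c['intrinsics'],R=c['R'],t=c['t']); return im,c
def load(f):
    d=np.load('pics/'+f+'.npz'); return cv2.imread('pics/'+f)[:,:,::-1],dict(intrinsics=d['K'],R=d['R'],t=d['t'])
def ray(c,u,v,z):
    K,R,t=[np.array(c[k],float) for k in('intrinsics','R','t')]
    d=R.T@np.linalg.solve(K,[u,v,1.]); o=-R.T@t.ravel(); return o+d*(z-o[2])/d[2]
def proj(c,X):
    K,R,t=[np.array(c[k],float) for k in('intrinsics','R','t')]
    p=K@(R@np.array(X,float)+t.ravel()); return p[:2]/p[2]
E
python3 - <<'E'
from h import *
for n in('top','scene'):
    im,c=grab(n,n+'0.png'); print(n,-np.array(c['R']).T@np.array(c['t']).ravel(),c['intrinsics'])
s=sensors.get_state();print(s['orientation'],s['time_s'],s['contact_force'])
E
```

```text
top [ 0.52115963 -0.00439661  0.92520119] [[437.724686     0.         284.71662577]
 [  0.         437.724686   211.29786738]
 [  0.           0.           1.        ]]
scene [0.93132026 0.5618417  0.63662385] [[395.75473001   0.         276.07795796]
 [  0.         395.75473001 206.21571665]
 [  0.           0.           1.        ]]
[[-9.48982733e-01  3.15327296e-01 -6.84797316e-04]
 [ 3.15328016e-01  9.48981267e-01 -1.67256470e-03]
 [ 1.22454520e-04 -1.80317080e-03 -9.99998367e-01]] 0.1 [-0.35672884  0.44268438  0.70778391]
```

View pics/top0.png

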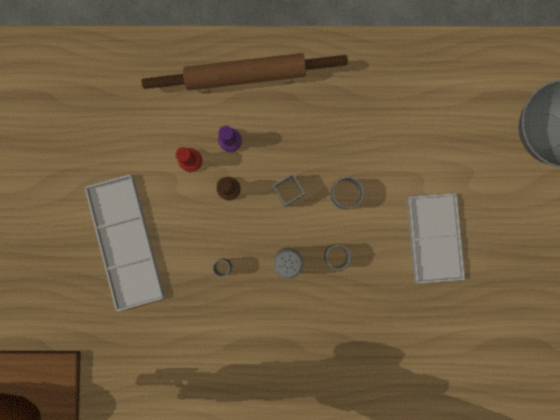

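View pics/scene0.png

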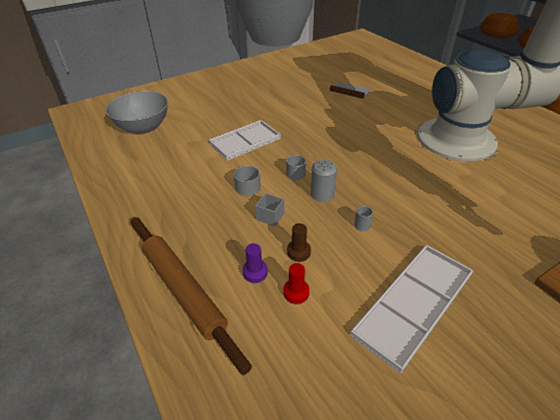

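The top view shows the long tray at left (125,243) and the short one at right (436,238). The large ring is at (347,193), medium (337,257), small (222,267), square (289,191), dredger (288,263) and the dark tamper (228,188).

Run:
```python
from h import *
im,c=load('top0.png'); sc,cs=load('scene0.png')
hsv=cv2.cvtColor(im,cv2.COLOR_RGB2HSV)
m=((hsv[...,1]<60)&(hsv[...,2]>110)).astype(np.uint8)*255
m=cv2.morphologyEx(m,cv2.MORPH_CLOSE,np.ones((3,3)))
for k in cv2.findContours(m,cv2.RETR_EXTERNAL,cv2.CHAIN_APPROX_NONE)[0]:
    if cv2.contourArea(k)<2000: continue
    r=cv2.minAreaRect(k); b=cv2.boxPoints(r); P=np.array([ray(c,*p,.016)[:2] for p in b])
    print('tray',r,P.mean(0).round(4),[np.linalg.norm(P[i]-P[i-1]).round(4) for i in range(4)],P.round(3).tolist())
b=hsv
m=((hsv[...,1]<85)&(hsv[...,2]>40)).astype(np.uint8)*255
m[:,:200]=0;m[:,385:]=0;m[:110]=0;m[310:]=0
for k in cv2.findContours(m,cv2.RETR_EXTERNAL,cv2.CHAIN_APPROX_NONE)[0]:
    if cv2.contourArea(k)>60: print(cv2.contourArea(k),cv2.boundingRect(k),cv2.minEnclosingCircle(k),cv2.minAreaRect(k))
cr=cv2.resize(im[170:290,205:370],None,fx=4.8,fy=4.8,interpolation=cv2.INTER_CUBIC)
cv2.imwrite('pics/crop0.png',cr[:,:,::-1])
```

```text
tray ((435.4561767578125, 237.72628784179688), (87.79113006591797, 50.524620056152344), 84.70991516113281) [ 0.5154 -0.3164] [np.float64(0.1813), np.float64(0.1055), np.float64(0.1815), np.float64(0.1043)] [[0.601, -0.257], [0.611, -0.362], [0.43, -0.375], [0.42, -0.271]]
tray ((122.82518005371094, 242.3971405029297), (129.5323028564453, 48.65079879760742), 75.46554565429688) [0.5055 0.3318] [np.float64(0.269), np.float64(0.1011), np.float64(0.2694), np.float64(0.0996)] [[0.622, 0.417], [0.648, 0.319], [0.388, 0.247], [0.363, 0.344]]
266.5 (212, 259, 20, 19) ((221.5, 267.5), 10.12432861328125) ((221.5, 268.0), (18.0, 19.0), 90.0)
694.0 (273, 248, 31, 31) ((287.6610107421875, 263.0339050292969), 15.473346710205078) ((288.0000305175781, 263.0000305175781), (29.698482513427734, 29.698482513427734), 45.0)
511.5 (324, 244, 27, 26) ((337.3333435058594, 256.3333435058594), 13.49905776977539) ((337.0, 256.5), (25.0, 26.0), 90.0)
825.5 (330, 176, 34, 33) ((346.79998779296875, 192.60000610351562), 17.140708923339844) ((346.5, 192.0), (32.0, 33.0), 90.0)
600.0 (272, 174, 33, 32) ((288.0, 189.5), 16.620868682861328) ((288.2746887207031, 189.4463348388672), (25.54975128173828, 25.54975128173828), 58.392494201660156)
```

View pics/crop0.png

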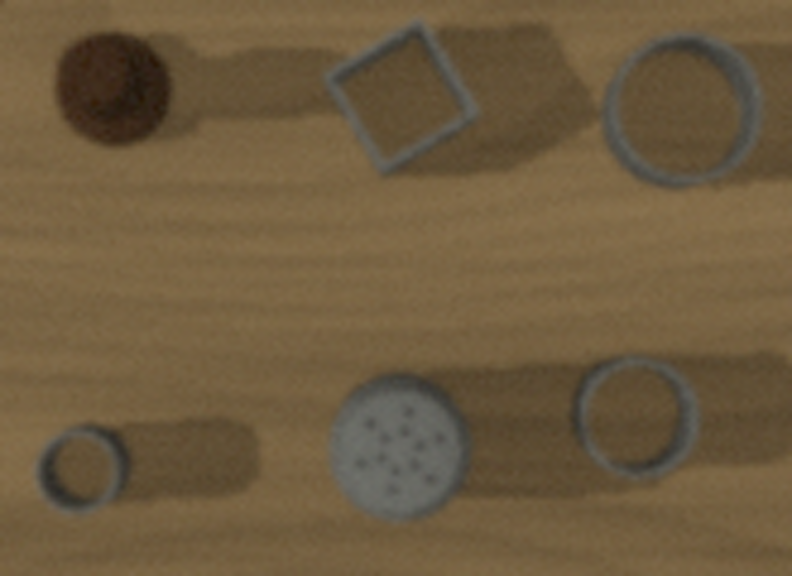

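The crop shows clear rims: the square's corners are at (418,22), (478,112), (385,175) and (326,77), the tamper foot's centre at (113,89), and the dredger's top circle near (400,448).

Run:
```python
from h import *
im,c=load('top0.png')
o=np.array([205,170])
pos={}
for n,p,z in [('large',(346.6,192.3),.0225),('medium',(337.2,256.6),.0225),('small',(221.7,267.8),.0225),('square',(288.5,189.9),.045),('tamper',(228.3,188.3),.016),('dredger',(288.1,263.2),.08),('purple',(229,143),.016)]:
    print(n,ray(c,*p,z)[:2].round(4))
for a,b in [((418,22),(478,112)),((326,77),(385,175)),((326,77),(418,22)),((385,175),(478,112))]:
    A,B=[ray(c,*(np.array(q)/4.8+o),.045) for q in(a,b)]; d=B-A; print(np.degrees(np.arctan2(d[1],d[0])).round(1),np.linalg.norm(d).round(4))
for n,C,a in [('long',(.5055,.3318),np.arctan2(.072,.26)),('short',(.5154,-.3164),None)]:
    pass
# tray axis
L=np.array([[0.622,0.417],[0.648,0.319],[0.388,0.247],[0.363,0.344]]); S=np.array([[0.601,-0.257],[0.611,-0.362],[0.43,-0.375],[0.42,-0.271]])
for n,P,offs in(('long',L,(-.088,0,.088)),('short',S,(-.044,.044))):
    d=P[0]+P[1]-P[2]-P[3]; d/=np.linalg.norm(d); print(n,np.degrees(np.arctan2(d[1],d[0])).round(1),[(P.mean(0)+o*d).round(4).tolist() for o in offs])
s=sensors.get_state();print(s['tool_pos'],s['gripper_width'],np.degrees(s['qpos']).round(1))
```

```text
large [ 0.6086 -0.1319]
medium [ 0.476  -0.1118]
small [0.4529 0.1252]
square [ 0.6112 -0.0115]
tamper [0.6174 0.1138]
dredger [ 0.4662 -0.0105]
purple [0.7128 0.1131]
-146.4 0.0456
-148.9 0.0482
-58.9 0.0452
-55.8 0.0473
long 15.6 [[0.4205, 0.3081], [0.5052, 0.3318], [0.59, 0.3554]]
short 4.3 [[0.4716, -0.3195], [0.5594, -0.313]]
[0.18908109 0.56914725 0.23025352] 0.08535136670089456 [ 68.4   5.3  70.6   0.  104.3  -3.2]
```

Request:
drive_tool([
  {"slide":[0,0,0],"angular":[0,0,-0.85],"grip":0},
  {"slide":[0,0,0],"angular":[0,0,-0.85],"grip":0},
  {"slide":[0,0,0],"angular":[0,0,-0.85],"grip":0},
  {"slide":[0,0,0],"angular":[0,0,-0.85],"grip":0},
  {"slide":[0,0,0],"angular":[0,0,-0.85],"grip":0},
  {"slide":[-0.27,-1,0],"angular":[0,0,0],"grip":0},
  {"slide":[-0.27,-1,0],"angular":[0,0,0],"grip":0},
  {"slide":[-0.27,-1,0],"angular":[0,0,0],"grip":0},
  {"slide":[-0.27,-1,0],"angular":[0,0,0],"grip":0},
  {"slide":[-0.27,-1,0],"angular":[0,0,0],"grip":0},
  {"slide":[-0.27,-1,0],"angular":[0,0,0],"grip":0},
  {"slide":[-0.27,-1,0],"angular":[0,0,0],"grip":0},
], newtons=40)

```text
time_s: 1.6
tool_pos: [0.2821, 0.4127, 0.2308]
orientation: [[-0.963, -0.269, -0.0], [-0.269, 0.963, -0.001], [0.001, -0.001, -1.0]]
contact_force: [0.8, -0.1, -0.2]
gripper_width: 0.0851
grip_force: 0.0
```

Request:
drive_tool([
  {"slide":[-0.27,-1,0],"angular":[0,0,0],"grip":0},
  {"slide":[-0.27,-1,0],"angular":[0,0,0],"grip":0},
  {"slide":[-0.27,-1,0],"angular":[0,0,0],"grip":0},
  {"slide":[-0.27,-1,0],"angular":[0,0,0],"grip":0},
  {"slide":[-0.27,-1,0],"angular":[0,0,0],"grip":0},
  {"slide":[-0.27,-1,0],"angular":[0,0,0],"grip":0},
  {"slide":[-0.27,-1,0],"angular":[0,0,0],"grip":0},
  {"slide":[-0.27,-1,0],"angular":[0,0,0],"grip":0},
  {"slide":[-0.27,-1,0],"angular":[0,0,0],"grip":0},
  {"slide":[-0.27,-1,0],"angular":[0,0,0],"grip":0},
  {"slide":[-0.27,-1,0],"angular":[0,0,0],"grip":0},
  {"slide":[-0.27,-1,0],"angular":[0,0,0],"grip":0},
])

```text
time_s: 3.1
tool_pos: [0.4408, 0.1457, 0.2308]
orientation: [[-0.963, -0.269, -0.001], [-0.269, 0.963, -0.0], [0.001, 0.0, -1.0]]
contact_force: [0.4, -0.0, 0.4]
gripper_width: 0.0856
grip_force: 0.0
```

```bash
cat >> h.py <<'E'
def go(x,y,z,phi=None):
    """slide in tool units (after the turn) and turn units to reach a downward TCP pose with y axis at phi deg"""
    s=sensors.get_state(); R=np.array(s['orientation']); p=np.array(s['tool_pos'])
    f=np.degrees(np.arctan2(R[1,1],R[0,1])); tilt=R[:2,2]
    if phi is None: phi=f
    a=np.radians(phi); d=np.array([x,y,z])-p
    print('t',round(s['time_s'],2),'p',p.round(4),'phi',f.round(1),'tilt',tilt.round(4),'w',round(s['gripper_width'],4),'F',np.round(s['contact_force'],1),'gf',np.round(s['grip_force'],1),'q6',np.round(s['qpos'][5],2))
    print(' turn',round(-(phi-f)/8,2),'slide',(np.array([-np.sin(a)*d[0]+np.cos(a)*d[1],np.cos(a)*d[0]+np.sin(a)*d[1],-d[2]])/.025).round(2))
E
python3 -c "
from h import *
go(.6086,-.1319,.11,105.6)"
```

```text
t 3.1 p [0.4408 0.1457 0.2308] phi 105.6 tilt [-0.0008 -0.0002] w 0.0856 F [ 0.4 -0.   0.4] gf 0.0 q6 -1.6
 turn 0.0 slide [ -3.48 -12.5    4.83]
```

Request:
drive_tool([
  {"slide":[-0.29,-1,0.4],"angular":[0,0,0],"grip":0},
  {"slide":[-0.29,-1,0.4],"angular":[0,0,0],"grip":0},
  {"slide":[-0.29,-1,0.4],"angular":[0,0,0],"grip":0},
  {"slide":[-0.29,-1,0.4],"angular":[0,0,0],"grip":0},
  {"slide":[-0.29,-1,0.4],"angular":[0,0,0],"grip":0},
  {"slide":[-0.29,-1,0.4],"angular":[0,0,0],"grip":0},
  {"slide":[-0.29,-1,0.4],"angular":[0,0,0],"grip":0},
  {"slide":[-0.29,-1,0.4],"angular":[0,0,0],"grip":0},
  {"slide":[-0.29,-1,0.4],"angular":[0,0,0],"grip":0},
  {"slide":[-0.29,-1,0.4],"angular":[0,0,0],"grip":0},
  {"slide":[-0.29,-1,0.4],"angular":[0,0,0],"grip":0},
  {"slide":[0,-0.5,0],"angular":[0,0,0],"grip":0},
])

```text
time_s: 4.6
tool_pos: [0.5943, -0.1097, 0.1194]
orientation: [[-0.963, -0.269, -0.003], [-0.269, 0.963, 0.001], [0.003, 0.002, -1.0]]
contact_force: [0.2, 1.0, -0.5]
gripper_width: 0.0852
grip_force: 0.0
```

```bash
python3 -c "
from h import *
go(.6086,-.1319,.011,105.6)
im,c=grab('wrist','w1.png'); print(proj(c,[.6086,-.1319,.045]),proj(c,[.6086+.032,-.1319,.045]))"
```

```text
t 4.6 p [ 0.5943 -0.1097  0.1194] phi 105.6 tilt [-0.0033  0.0007] w 0.0852 F [ 0.2  1.  -0.5] gf 0.0 q6 -2.08
 turn -0.0 slide [-0.31 -1.01  4.33]
[245.4951641  233.31444729] [234.40426381 275.26958642]
```

View pics/w1.png

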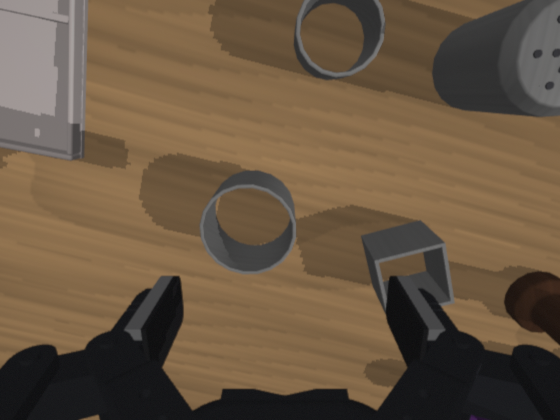

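The large ring's rim is centred at (248,229), within about 3 mm of my estimate. I'm descending to grip it.

Request:
drive_tool([
  {"slide":[-0.25,-1,0.33],"angular":[0,0,0],"grip":0},
  {"slide":[0,0,1],"angular":[0,0,0],"grip":0},
  {"slide":[0,0,1],"angular":[0,0,0],"grip":0},
  {"slide":[0,0,1],"angular":[0,0,0],"grip":0},
  {"slide":[0,0,1],"angular":[0,0,0],"grip":0},
  {"slide":[0,0,0],"angular":[0,0,0],"grip":1},
  {"slide":[0,0,0],"angular":[0,0,0],"grip":1},
  {"slide":[0,0,0],"angular":[0,0,0],"grip":1},
  {"slide":[0,0,0],"angular":[0,0,0],"grip":1},
], newtons=40)

```text
time_s: 5.78
tool_pos: [0.6081, -0.1314, 0.0141]
orientation: [[-0.963, -0.269, 0.002], [-0.269, 0.963, -0.0], [-0.001, -0.001, -1.0]]
contact_force: [-0.2, -0.1, -1.3]
gripper_width: 0.0632
grip_force: 43.9
```

```bash
python3 -c "
from h import *
go(.59,.3554,.175,105.6)"
```

```text
t 5.78 p [ 0.6081 -0.1314  0.0141] phi 105.6 tilt [ 0.0016 -0.0004] w 0.0632 F [-0.2 -0.1 -1.3] gf 43.9 q6 -2.11
 turn 0.0 slide [-4.54 18.95 -6.43]
```

Request:
drive_tool([
  {"slide":[0,0,-1],"angular":[0,0,0],"grip":1},
  {"slide":[0,0,-1],"angular":[0,0,0],"grip":1},
  {"slide":[0,0,-1],"angular":[0,0,0],"grip":1},
  {"slide":[0,0,-1],"angular":[0,0,0],"grip":1},
  {"slide":[-0.24,1,-0.5],"angular":[0,0,0],"grip":1},
  {"slide":[-0.24,1,-0.5],"angular":[0,0,0],"grip":1},
  {"slide":[-0.24,1,-0.5],"angular":[0,0,0],"grip":1},
  {"slide":[-0.24,1,0],"angular":[0,0,0],"grip":1},
  {"slide":[-0.24,1,0],"angular":[0,0,0],"grip":1},
  {"slide":[-0.24,1,0],"angular":[0,0,0],"grip":1},
  {"slide":[-0.24,1,0],"angular":[0,0,0],"grip":1},
  {"slide":[-0.24,1,0],"angular":[0,0,0],"grip":1},
])

```text
time_s: 7.28
tool_pos: [0.5999, 0.075, 0.151]
orientation: [[-0.963, -0.269, 0.001], [-0.269, 0.963, 0.0], [-0.001, -0.0, -1.0]]
contact_force: [0.3, -0.3, -1.3]
gripper_width: 0.0635
grip_force: 44.2
```

Request:
drive_tool([
  {"slide":[-0.24,1,0],"angular":[0,0,0],"grip":1},
  {"slide":[-0.24,1,0],"angular":[0,0,0],"grip":1},
  {"slide":[-0.24,1,0],"angular":[0,0,0],"grip":1},
  {"slide":[-0.24,1,0],"angular":[0,0,0],"grip":1},
  {"slide":[-0.24,1,0],"angular":[0,0,0],"grip":1},
  {"slide":[-0.24,1,0],"angular":[0,0,0],"grip":1},
  {"slide":[-0.24,1,0],"angular":[0,0,0],"grip":1},
  {"slide":[-0.24,1,0],"angular":[0,0,0],"grip":1},
  {"slide":[-0.24,1,0],"angular":[0,0,0],"grip":1},
  {"slide":[-0.24,1,0],"angular":[0,0,0],"grip":1},
  {"slide":[-0.2,0.9,0],"angular":[0,0,0],"grip":1},
])

```text
time_s: 8.65
tool_pos: [0.589, 0.3558, 0.1505]
orientation: [[-0.963, -0.27, -0.0], [-0.27, 0.963, -0.0], [0.0, -0.0, -1.0]]
contact_force: [-1.3, -0.3, -1.1]
gripper_width: 0.0635
grip_force: 44.2
```

```bash
python3 -c "
from h import *
go(.59,.3554,.018,105.6)
im,c=grab('wrist','w2.png')
for X in ([.59,.3554,.016],[.5052,.3318,.016],[.59,.3554,.004]): print(proj(c,X))"
```

```text
t 8.65 p [0.589  0.3558 0.1505] phi 105.6 tilt [-0. -0.] w 0.0635 F [-1.3 -0.3 -1.1] gf 44.2 q6 -1.35
 turn 0.0 slide [-0.03 -0.03  5.3 ]
[283.33205086 197.19500274]
[283.51012285  82.00337431]
[283.38388203 193.22170441]
```

View pics/w2.png

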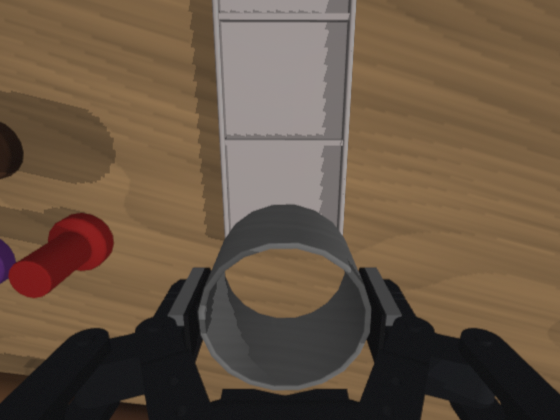

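The wrist view shows the ring held upright, with the tray dividers at rows 16 and 140 as predicted. I'm lowering it.

Request:
drive_tool([
  {"slide":[0,0,1],"angular":[0,0,0],"grip":1},
  {"slide":[0,0,1],"angular":[0,0,0],"grip":1},
  {"slide":[0,0,1],"angular":[0,0,0],"grip":1},
  {"slide":[0,0,1],"angular":[0,0,0],"grip":1},
  {"slide":[0,0,0.8],"angular":[0,0,0],"grip":1},
  {"slide":[0,0,0.35],"angular":[0,0,0],"grip":1},
  {"slide":[0,0,0.1],"angular":[0,0,0],"grip":1},
  {"slide":[0,0,0],"angular":[0,0,0],"grip":1},
])

```text
time_s: 9.7
tool_pos: [0.5897, 0.3544, 0.0203]
orientation: [[-0.963, -0.269, 0.001], [-0.269, 0.963, 0.001], [-0.001, 0.0, -1.0]]
contact_force: [-0.3, 0.5, -1.5]
gripper_width: 0.0633
grip_force: 44.2
```

Request:
drive_tool([
  {"slide":[0,0,0],"angular":[0,0,0],"grip":0},
  {"slide":[0,0,0],"angular":[0,0,0],"grip":0},
  {"slide":[0,0,0],"angular":[0,0,0],"grip":0},
  {"slide":[0,0,0],"angular":[0,0,0],"grip":0},
])

```text
time_s: 10.2
tool_pos: [0.5893, 0.3542, 0.0195]
orientation: [[-0.963, -0.269, 0.0], [-0.269, 0.963, 0.0], [-0.0, 0.0, -1.0]]
contact_force: [-0.2, 0.2, 0.2]
gripper_width: 0.0857
grip_force: 0.0
```

Request:
drive_tool([
  {"slide":[0,0,-1],"angular":[0,0,0],"grip":0},
  {"slide":[0,0,-1],"angular":[0,0,0],"grip":0},
  {"slide":[0,0,-1],"angular":[0,0,0],"grip":0},
  {"slide":[0,0,-1],"angular":[0,0,0],"grip":0},
  {"slide":[0.2,-1,-1],"angular":[0,0,0],"grip":0},
  {"slide":[0.2,-1,0],"angular":[0,0,0],"grip":0},
  {"slide":[0.2,-1,0],"angular":[0,0,0],"grip":0},
  {"slide":[0.2,-1,0],"angular":[0,0,0],"grip":0},
  {"slide":[0.2,-1,0],"angular":[0,0,0],"grip":0},
  {"slide":[0.2,-1,0],"angular":[0,0,0],"grip":0},
  {"slide":[0.2,-1,0],"angular":[0,0,0],"grip":0},
  {"slide":[0.1,-1,0],"angular":[0,0,0],"grip":0},
])

```text
time_s: 11.7
tool_pos: [0.6064, 0.1492, 0.143]
orientation: [[-0.963, -0.269, -0.002], [-0.269, 0.963, -0.0], [0.002, 0.0, -1.0]]
contact_force: [1.3, 0.8, 0.8]
gripper_width: 0.0852
grip_force: 0.0
```

```bash
python3 -c "
from h import *
go(.6174,.1138,.04,105.6)
im,c=grab('wrist','w3.png');
for X in([.6174,.1138,.075],[.6174,.1138,.016]): print(proj(c,X))"
```

```text
t 11.7 p [0.6064 0.1492 0.143 ] phi 105.6 tilt [-0.0019 -0.0004] w 0.0852 F [1.3 0.8 0.8] gf 0.0 q6 -1.66
 turn -0.0 slide [-0.04 -1.48  4.12]
[225.62273027 227.08320824]
[237.42171316 200.43377602]
```

View pics/w3.png

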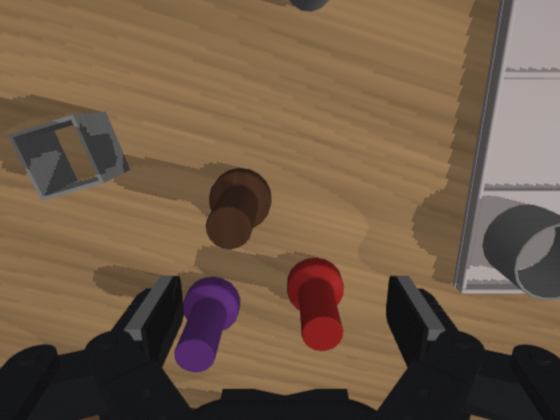

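The tamper's top is at (230,227) and its foot at (240,199), matching the estimate. The red and purple decoys are clear of the fingers.

Request:
drive_tool([
  {"slide":[0,-0.9,0],"angular":[0,0,0],"grip":0},
  {"slide":[0,-0.5,0],"angular":[0,0,0],"grip":0},
  {"slide":[0,0,1],"angular":[0,0,0],"grip":0},
  {"slide":[0,0,1],"angular":[0,0,0],"grip":0},
  {"slide":[0,0,1],"angular":[0,0,0],"grip":0},
  {"slide":[0,0,1],"angular":[0,0,0],"grip":0},
  {"slide":[0,0,0],"angular":[0,0,0],"grip":1},
  {"slide":[0,0,0],"angular":[0,0,0],"grip":1},
  {"slide":[0,0,0],"angular":[0,0,0],"grip":1},
  {"slide":[0,0,0],"angular":[0,0,0],"grip":1},
  {"slide":[0,0,0],"angular":[0,0,0],"grip":1},
  {"slide":[0,0,0],"angular":[0,0,0],"grip":1},
])

```text
time_s: 13.25
tool_pos: [0.6173, 0.1178, 0.0461]
orientation: [[-0.963, -0.269, 0.003], [-0.269, 0.963, 0.0], [-0.003, -0.0, -1.0]]
contact_force: [0.2, -1.0, 6.7]
gripper_width: 0.0292
grip_force: 40.7
```

```bash
python3 -c "
from h import *
go(.5052,.3318,.17,105.6)"
```

```text
t 13.25 p [0.6173 0.1178 0.0461] phi 105.6 tilt [0.003  0.0004] w 0.0292 F [ 0.2 -1.   6.7] gf 40.7 q6 -1.71
 turn 0.0 slide [ 2.02  9.45 -4.96]
```

Request:
drive_tool([
  {"slide":[0,0,-1],"angular":[0,0,0],"grip":1},
  {"slide":[0,0,-1],"angular":[0,0,0],"grip":1},
  {"slide":[0,0,-1],"angular":[0,0,0],"grip":1},
  {"slide":[0,0,-1],"angular":[0,0,0],"grip":1},
  {"slide":[0.2,1,-0.5],"angular":[0,0,0],"grip":1},
  {"slide":[0.2,1,0],"angular":[0,0,0],"grip":1},
  {"slide":[0.2,1,0],"angular":[0,0,0],"grip":1},
  {"slide":[0.2,1,0],"angular":[0,0,0],"grip":1},
  {"slide":[0.2,1,0],"angular":[0,0,0],"grip":1},
  {"slide":[0.2,1,0],"angular":[0,0,0],"grip":1},
  {"slide":[0.2,1,0],"angular":[0,0,0],"grip":1},
  {"slide":[0.2,1,0],"angular":[0,0,0],"grip":1},
])

```text
time_s: 14.75
tool_pos: [0.5232, 0.3002, 0.156]
orientation: [[-0.963, -0.269, -0.001], [-0.269, 0.963, -0.001], [0.001, -0.0, -1.0]]
contact_force: [-0.9, -0.7, -0.6]
gripper_width: 0.029
grip_force: 40.5
```

Request:
drive_tool([
  {"slide":[0.4,0.9,0],"angular":[0,0,0],"grip":1},
  {"slide":[0,0.5,0],"angular":[0,0,0],"grip":1},
  {"slide":[0,0,0],"angular":[0,0,0],"grip":1},
])

```text
time_s: 15.12
tool_pos: [0.5048, 0.331, 0.1564]
orientation: [[-0.963, -0.27, -0.0], [-0.27, 0.963, -0.0], [0.0, -0.0, -1.0]]
contact_force: [0.7, -1.1, -0.7]
gripper_width: 0.0289
grip_force: 40.4
```

```bash
python3 -c "
from h import *
go(.5052,.3318,.05,105.6)"
```

```text
t 15.12 p [0.5048 0.331  0.1564] phi 105.7 tilt [-0.0003 -0.0005] w 0.0289 F [ 0.7 -1.1 -0.7] gf 40.4 q6 -1.32
 turn 0.01 slide [-0.02  0.03  4.26]
```

Request:
drive_tool([
  {"slide":[0,0,1],"angular":[0,0,0],"grip":1},
  {"slide":[0,0,1],"angular":[0,0,0],"grip":1},
  {"slide":[0,0,1],"angular":[0,0,0],"grip":1},
  {"slide":[0,0,0.8],"angular":[0,0,0],"grip":1},
  {"slide":[0,0,0.3],"angular":[0,0,0],"grip":1},
  {"slide":[0,0,0.1],"angular":[0,0,0],"grip":1},
  {"slide":[0,0,0],"angular":[0,0,0],"grip":1},
])

```text
time_s: 16.0
tool_pos: [0.5054, 0.3308, 0.0527]
orientation: [[-0.963, -0.269, 0.001], [-0.269, 0.963, 0.001], [-0.001, 0.0, -1.0]]
contact_force: [0.1, -0.3, -0.1]
gripper_width: 0.0292
grip_force: 40.4
```

Request:
drive_tool([
  {"slide":[0,0,0.07],"angular":[0,0,0],"grip":1},
  {"slide":[0,0,0],"angular":[0,0,0],"grip":1},
])

```text
time_s: 16.25
tool_pos: [0.5051, 0.3307, 0.0505]
orientation: [[-0.963, -0.269, 0.001], [-0.269, 0.963, 0.0], [-0.001, 0.0, -1.0]]
contact_force: [-0.1, -0.3, 0.2]
gripper_width: 0.0285
grip_force: 40.5
```

Request:
drive_tool([
  {"slide":[0,0,0],"angular":[0,0,0],"grip":0},
  {"slide":[0,0,0],"angular":[0,0,0],"grip":0},
  {"slide":[0,0,0],"angular":[0,0,0],"grip":0},
  {"slide":[0,0,0],"angular":[0,0,0],"grip":0},
  {"slide":[0,0,0],"angular":[0,0,0],"grip":0},
  {"slide":[0,0,-1],"angular":[0,0,0],"grip":0},
  {"slide":[0,0,-1],"angular":[0,0,0],"grip":0},
  {"slide":[0,0,-1],"angular":[0,0,0],"grip":0},
  {"slide":[0,0,-1],"angular":[0,0,0],"grip":0},
  {"slide":[0,0,-0.5],"angular":[0,0,0],"grip":0},
])

```text
time_s: 17.5
tool_pos: [0.5054, 0.3308, 0.1643]
orientation: [[-0.963, -0.269, 0.002], [-0.269, 0.963, 0.001], [-0.002, 0.001, -1.0]]
contact_force: [0.2, 0.2, -0.0]
gripper_width: 0.0853
grip_force: 0.0
```

Request:
drive_tool([
  {"slide":[0.4,-1,0],"angular":[0,0,0],"grip":0},
  {"slide":[0.4,-1,0],"angular":[0,0,0],"grip":0},
  {"slide":[0.4,-1,0],"angular":[0,0,0],"grip":0},
  {"slide":[0.4,-1,0],"angular":[0,0,0],"grip":0},
  {"slide":[0.4,-1,0],"angular":[0,0,0],"grip":0},
  {"slide":[0.4,-1,0],"angular":[0,0,0],"grip":0},
  {"slide":[0.4,-1,0],"angular":[0,0,0],"grip":0},
  {"slide":[0.4,-1,0],"angular":[0,0,0],"grip":0},
  {"slide":[0.4,-1,0],"angular":[0,0,0],"grip":0},
  {"slide":[0.4,-1,0],"angular":[0,0,0],"grip":0},
  {"slide":[0.4,-1,0],"angular":[0,0,0],"grip":0},
])

```text
time_s: 18.88
tool_pos: [0.4726, 0.0353, 0.1619]
orientation: [[-0.963, -0.269, -0.001], [-0.269, 0.963, -0.0], [0.001, 0.0, -1.0]]
contact_force: [0.6, -1.2, 0.1]
gripper_width: 0.0854
grip_force: 0.0
```

```bash
python3 -c "
from h import *
go(.4662,-.0105,.04,105.6)
im,c=grab('wrist','w4.png');
for z in(.0,.08,.09): print(proj(c,[.4662,-.0105,z]))"
```

```text
t 18.88 p [0.4726 0.0353 0.1619] phi 105.6 tilt [-0.0008 -0.0001] w 0.0854 F [ 0.6 -1.2  0.1] gf 0.0 q6 -1.84
 turn 0.0 slide [ 0.74 -1.69  4.88]
[235.44171452 167.04990414]
[219.29899261 191.24954841]
[216.50399673 195.43954229]
```

View pics/w4.png

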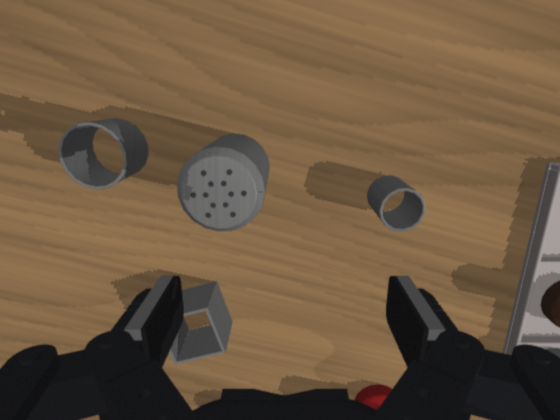

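The dredger's top is centred at (221,190) against a predicted (219,191), and its gap to the medium ring is wide enough.

Request:
drive_tool([
  {"slide":[0.4,-0.9,0],"angular":[0,0,0],"grip":0},
  {"slide":[0.35,-0.75,0],"angular":[0,0,0],"grip":0},
  {"slide":[0,0,1],"angular":[0,0,0],"grip":0},
  {"slide":[0,0,1],"angular":[0,0,0],"grip":0},
  {"slide":[0,0,1],"angular":[0,0,0],"grip":0},
  {"slide":[0,0,1],"angular":[0,0,0],"grip":0},
  {"slide":[0,0,0.8],"angular":[0,0,0],"grip":0},
  {"slide":[0,0,0],"angular":[0,0,0],"grip":1},
  {"slide":[0,0,0],"angular":[0,0,0],"grip":1},
  {"slide":[0,0,0],"angular":[0,0,0],"grip":1},
  {"slide":[0,0,0],"angular":[0,0,0],"grip":1},
], newtons=60)

```text
time_s: 20.3
tool_pos: [0.4664, -0.0086, 0.0431]
orientation: [[-0.963, -0.269, 0.001], [-0.269, 0.963, 0.0], [-0.001, -0.0, -1.0]]
contact_force: [1.2, -0.1, 0.2]
gripper_width: 0.0563
grip_force: 64.0
```

```bash
python3 -c "
from h import *
go(.4205,.3081,.175,105.6)"
```

```text
t 20.3 p [ 0.4664 -0.0086  0.0431] phi 105.6 tilt [0.001 0.   ] w 0.0563 F [ 1.2 -0.1  0.2] gf 64.0 q6 -1.93
 turn 0.0 slide [-1.64 12.7  -5.28]
```

Request:
drive_tool([
  {"slide":[0,0,-1],"angular":[0,0,0],"grip":1},
  {"slide":[0,0,-1],"angular":[0,0,0],"grip":1},
  {"slide":[0,0,-1],"angular":[0,0,0],"grip":1},
  {"slide":[0,0,-1],"angular":[0,0,0],"grip":1},
  {"slide":[-0.13,1,0],"angular":[0,0,0],"grip":1},
  {"slide":[-0.13,1,0],"angular":[0,0,0],"grip":1},
  {"slide":[-0.13,1,0],"angular":[0,0,0],"grip":1},
  {"slide":[-0.13,1,0],"angular":[0,0,0],"grip":1},
  {"slide":[-0.13,1,0],"angular":[0,0,0],"grip":1},
  {"slide":[-0.13,1,0],"angular":[0,0,0],"grip":1},
  {"slide":[-0.13,1,0],"angular":[0,0,0],"grip":1},
  {"slide":[-0.13,1,0],"angular":[0,0,0],"grip":1},
])

```text
time_s: 21.8
tool_pos: [0.437, 0.1918, 0.1427]
orientation: [[-0.963, -0.269, 0.0], [-0.269, 0.963, 0.0], [-0.0, 0.0, -1.0]]
contact_force: [0.6, -0.6, -1.5]
gripper_width: 0.056
grip_force: 64.1
```

Request:
drive_tool([
  {"slide":[-0.13,1,0],"angular":[0,0,0],"grip":1},
  {"slide":[-0.13,1,0],"angular":[0,0,0],"grip":1},
  {"slide":[-0.13,1,0],"angular":[0,0,0],"grip":1},
  {"slide":[-0.13,1,0],"angular":[0,0,0],"grip":1},
  {"slide":[-0.1,0.7,0],"angular":[0,0,0],"grip":1},
  {"slide":[0,0,0],"angular":[0,0,0],"grip":1},
])

```text
time_s: 22.55
tool_pos: [0.4203, 0.309, 0.1424]
orientation: [[-0.963, -0.271, -0.0], [-0.271, 0.963, -0.0], [0.0, -0.0, -1.0]]
contact_force: [0.1, -0.7, -0.7]
gripper_width: 0.0563
grip_force: 64.2
```

```bash
python3 -c "
from h import *
go(.4205,.3081,.0475,105.6)"
```

```text
t 22.55 p [0.4203 0.309  0.1424] phi 105.7 tilt [-0.0004 -0.0003] w 0.0563 F [ 0.1 -0.7 -0.7] gf 64.2 q6 -1.28
 turn 0.01 slide [ 0.   -0.04  3.8 ]
```

Request:
drive_tool([
  {"slide":[0,0,1],"angular":[0,0,0],"grip":1},
  {"slide":[0,0,1],"angular":[0,0,0],"grip":1},
  {"slide":[0,0,1],"angular":[0,0,0],"grip":1},
  {"slide":[0,0,0.6],"angular":[0,0,0],"grip":1},
  {"slide":[0,0,0.2],"angular":[0,0,0],"grip":1},
  {"slide":[0,0,0],"angular":[0,0,0],"grip":1},
])

```text
time_s: 23.3
tool_pos: [0.421, 0.3083, 0.0483]
orientation: [[-0.963, -0.269, 0.001], [-0.269, 0.963, 0.0], [-0.001, 0.0, -1.0]]
contact_force: [-0.0, 0.1, -0.7]
gripper_width: 0.0556
grip_force: 64.3
```

Request:
drive_tool([
  {"slide":[0,0,0.04],"angular":[0,0,0],"grip":1},
  {"slide":[0,0,0],"angular":[0,0,0],"grip":0},
  {"slide":[0,0,0],"angular":[0,0,0],"grip":0},
  {"slide":[0,0,0],"angular":[0,0,0],"grip":0},
  {"slide":[0,0,0],"angular":[0,0,0],"grip":0},
  {"slide":[0,0,-1],"angular":[0,0,0],"grip":0},
  {"slide":[0,0,-1],"angular":[0,0,0],"grip":0},
  {"slide":[0,0,-1],"angular":[0,0,0],"grip":0},
  {"slide":[0,0,-1],"angular":[0,0,0],"grip":0},
])

```text
time_s: 24.42
tool_pos: [0.4205, 0.3083, 0.1474]
orientation: [[-0.963, -0.269, 0.0], [-0.269, 0.963, 0.0], [-0.0, 0.0, -1.0]]
contact_force: [1.0, -0.3, -0.2]
gripper_width: 0.0858
grip_force: 0.0
```

Request:
drive_tool([
  {"slide":[0.1,-1,0],"angular":[0,0,0],"grip":0},
  {"slide":[0.1,-1,0],"angular":[0,0,0],"grip":0},
  {"slide":[0.1,-1,0],"angular":[0,0,0],"grip":0},
  {"slide":[0.1,-1,0],"angular":[0,0,0],"grip":0},
  {"slide":[0.1,-1,0],"angular":[0,0,0],"grip":0},
  {"slide":[0.1,-1,0],"angular":[0,0,0.7],"grip":0},
  {"slide":[0,0,0],"angular":[0,0,0.7],"grip":0},
])

```text
time_s: 25.3
tool_pos: [0.4468, 0.1583, 0.1466]
orientation: [[-0.997, -0.072, 0.0], [-0.072, 0.997, -0.0], [-0.0, -0.0, -1.0]]
contact_force: [-0.2, 1.0, -0.5]
gripper_width: 0.0852
grip_force: 0.0
```

```bash
python3 -c "
from h import *
go(.4529,.1252,.011,94.3)
im,c=grab('wrist','w5.png');
for z in(.0,.045): print(proj(c,[.4529,.1252,z]))"
```

```text
t 25.3 p [0.4468 0.1583 0.1466] phi 94.1 tilt [ 0.0003 -0.0004] w 0.0852 F [-0.2  1.  -0.5] gf 0.0 q6 -1.37
 turn -0.02 slide [-0.14 -1.34  5.42]
[244.64425    196.36490897]
[237.96755236 213.57375016]
```

View pics/w5.png

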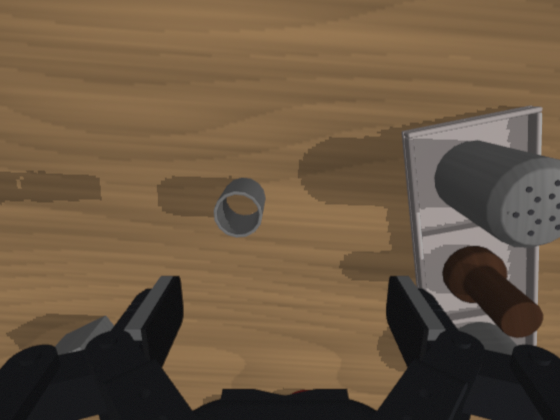

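The small ring's rim is at (240,215), as predicted. The dredger and tamper are standing upright in their compartments.

Request:
drive_tool([
  {"slide":[-0.1,-0.8,0.4],"angular":[0,0,0],"grip":0},
  {"slide":[0,-0.5,1],"angular":[0,0,0],"grip":0},
  {"slide":[0,0,1],"angular":[0,0,0],"grip":0},
  {"slide":[0,0,1],"angular":[0,0,0],"grip":0},
  {"slide":[0,0,1],"angular":[0,0,0],"grip":0},
  {"slide":[0,0,1],"angular":[0,0,0],"grip":0},
  {"slide":[0,0,0],"angular":[0,0,0],"grip":1},
  {"slide":[0,0,0],"angular":[0,0,0],"grip":1},
  {"slide":[0,0,0],"angular":[0,0,0],"grip":1},
  {"slide":[0,0,0],"angular":[0,0,0],"grip":1},
  {"slide":[0,0,0],"angular":[0,0,0],"grip":1},
  {"slide":[0,0,0],"angular":[0,0,0],"grip":1},
], newtons=40)

```text
time_s: 26.85
tool_pos: [0.4527, 0.1278, 0.0134]
orientation: [[-0.997, -0.077, 0.003], [-0.077, 0.997, 0.001], [-0.003, 0.0, -1.0]]
contact_force: [-0.7, -0.6, 6.7]
gripper_width: 0.0347
grip_force: 40.3
```

```bash
python3 -c "
from h import *
go(.4716,-.3195,.11,94.3)"
```

```text
t 26.85 p [0.4527 0.1278 0.0134] phi 94.4 tilt [0.0032 0.0006] w 0.0347 F [-0.7 -0.6  6.7] gf 40.3 q6 -1.45
 turn 0.02 slide [  0.59 -17.9   -3.86]
```

Request:
drive_tool([
  {"slide":[0,0,-1],"angular":[0,0,0],"grip":1},
  {"slide":[0,0,-1],"angular":[0,0,0],"grip":1},
  {"slide":[0,0,-1],"angular":[0,0,0],"grip":1},
  {"slide":[0,-1,-1],"angular":[0,0,0],"grip":1},
  {"slide":[0,-1,0],"angular":[0,0,0],"grip":1},
  {"slide":[0,-1,0],"angular":[0,0,0],"grip":1},
  {"slide":[0,-1,0],"angular":[0,0,0],"grip":1},
  {"slide":[0,-1,0],"angular":[0,0,0],"grip":1},
  {"slide":[0,-1,0],"angular":[0,0,0],"grip":1},
  {"slide":[0,-1,0],"angular":[0,0,0],"grip":1},
  {"slide":[0,-1,0],"angular":[0,0,0],"grip":1},
  {"slide":[0,-1,0],"angular":[0,0,0],"grip":1},
])

```text
time_s: 28.35
tool_pos: [0.4688, -0.0975, 0.1116]
orientation: [[-0.997, -0.077, 0.0], [-0.077, 0.997, 0.0], [-0.0, 0.0, -1.0]]
contact_force: [0.6, 0.8, -0.9]
gripper_width: 0.035
grip_force: 40.0
```

Request:
drive_tool([
  {"slide":[0.1,-1,0],"angular":[0,0,0],"grip":1},
  {"slide":[0.1,-1,0],"angular":[0,0,0],"grip":1},
  {"slide":[0.1,-1,0],"angular":[0,0,0],"grip":1},
  {"slide":[0.1,-1,0],"angular":[0,0,0],"grip":1},
  {"slide":[0.1,-1,0],"angular":[0,0,0],"grip":1},
  {"slide":[0.1,-1,0],"angular":[0,0,0],"grip":1},
  {"slide":[0,-1,0],"angular":[0,0,0],"grip":1},
  {"slide":[0,-0.9,0],"angular":[0,0,0],"grip":1},
  {"slide":[0,0,0],"angular":[0,0,0],"grip":1},
])

```text
time_s: 29.48
tool_pos: [0.4689, -0.296, 0.1113]
orientation: [[-0.997, -0.075, -0.0], [-0.075, 0.997, 0.0], [0.0, 0.0, -1.0]]
contact_force: [-0.5, 0.4, -0.6]
gripper_width: 0.0352
grip_force: 40.1
```

```bash
python3 -c "
from h import *
go(.4716,-.3195,.018,94.3)"
```

```text
t 29.48 p [ 0.4689 -0.296   0.1113] phi 94.3 tilt [-0.0004  0.0002] w 0.0352 F [-0.5  0.4 -0.6] gf 40.1 q6 -2.27
 turn 0.0 slide [-0.04 -0.95  3.73]
```

Request:
drive_tool([
  {"slide":[0,-0.6,0],"angular":[0,0,0],"grip":1},
  {"slide":[0,-0.45,0],"angular":[0,0,0],"grip":1},
  {"slide":[0,0,1],"angular":[0,0,0],"grip":1},
  {"slide":[0,0,1],"angular":[0,0,0],"grip":1},
  {"slide":[0,0,1],"angular":[0,0,0],"grip":1},
  {"slide":[0,0,0.5],"angular":[0,0,0],"grip":1},
  {"slide":[0,0,0.2],"angular":[0,0,0],"grip":1},
  {"slide":[0,0,0],"angular":[0,0,0],"grip":1},
])

```text
time_s: 30.48
tool_pos: [0.4714, -0.3212, 0.0195]
orientation: [[-0.997, -0.077, 0.0], [-0.077, 0.997, -0.0], [-0.0, -0.0, -1.0]]
contact_force: [0.0, 0.5, -0.1]
gripper_width: 0.035
grip_force: 40.1
```

Request:
drive_tool([
  {"slide":[0,0,0.06],"angular":[0,0,0],"grip":1},
  {"slide":[0,0,0],"angular":[0,0,0],"grip":0},
  {"slide":[0,0,0],"angular":[0,0,0],"grip":0},
  {"slide":[0,0,0],"angular":[0,0,0],"grip":0},
  {"slide":[0,0,0],"angular":[0,0,0],"grip":0},
  {"slide":[0,0,0],"angular":[0,0,0],"grip":0},
  {"slide":[0,0,-1],"angular":[0,0,0],"grip":0},
  {"slide":[0,0,-1],"angular":[0,0,0],"grip":0},
  {"slide":[0,0,-1],"angular":[0,0,0],"grip":0},
  {"slide":[0,0,-1],"angular":[0,0,0],"grip":0},
])

```text
time_s: 31.72
tool_pos: [0.4711, -0.3209, 0.1183]
orientation: [[-0.997, -0.077, -0.0], [-0.077, 0.997, 0.0], [0.0, 0.0, -1.0]]
contact_force: [0.6, 0.1, -0.8]
gripper_width: 0.0856
grip_force: 0.0
```

Request:
drive_tool([
  {"slide":[-0.6,1,0],"angular":[0,0,0],"grip":0},
  {"slide":[-0.6,1,0],"angular":[0,0,0],"grip":0},
  {"slide":[-0.6,1,0],"angular":[0,0,0],"grip":0},
  {"slide":[-0.6,1,0],"angular":[0,0,0],"grip":0},
  {"slide":[-0.6,1,0],"angular":[0,0,0],"grip":0},
  {"slide":[-0.6,1,0],"angular":[0,0,0],"grip":0},
  {"slide":[-0.6,1,0],"angular":[0,0,0],"grip":0},
  {"slide":[-0.6,1,0],"angular":[0,0,-0.5],"grip":0},
  {"slide":[0,0,0],"angular":[0,0,-1],"grip":0},
  {"slide":[0,0,0],"angular":[0,0,-1],"grip":0},
  {"slide":[0,0,0],"angular":[0,0,-1],"grip":0},
  {"slide":[0,0,0],"angular":[0,0,0],"grip":0},
])

```text
time_s: 33.22
tool_pos: [0.5753, -0.1123, 0.1175]
orientation: [[-0.845, -0.535, -0.0], [-0.535, 0.845, 0.0], [0.0, 0.0, -1.0]]
contact_force: [0.5, 0.4, -0.6]
gripper_width: 0.0857
grip_force: 0.0
```

```bash
python3 -c "
from h import *
go(.6112,-.0115,.011,122.4)
im,c=grab('wrist','w6.png');
for z in(.0,.045): print(proj(c,[.6112,-.0115,z]))"
```

```text
t 33.23 p [ 0.5753 -0.1123  0.1175] phi 122.4 tilt [-0.0001  0.    ] w 0.0857 F [ 0.5  0.4 -0.6] gf 0.0 q6 -2.39
 turn -0.01 slide [-3.37  2.63  4.26]
[362.78846154 298.51776417]
[375.92140814 333.0313628 ]
```

View pics/w6.png

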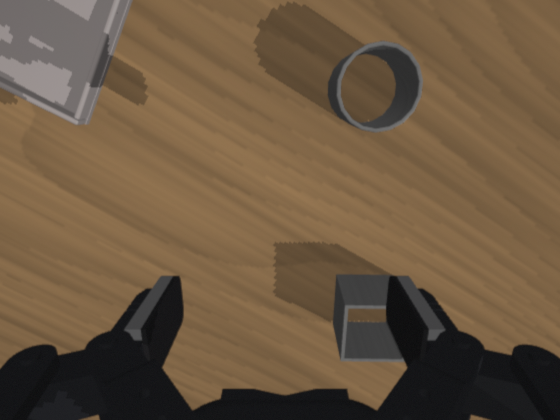

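The square's rim looks aligned with the fingers, its edges at rows 307 and 360 where predicted. I'm grasping it now.

Request:
drive_tool([
  {"slide":[-0.85,0.66,0],"angular":[0,0,0],"grip":0},
  {"slide":[-0.85,0.66,0],"angular":[0,0,0],"grip":0},
  {"slide":[-0.85,0.66,0],"angular":[0,0,0],"grip":0},
  {"slide":[-0.82,0.65,0],"angular":[0,0,0],"grip":0},
  {"slide":[0,0,1],"angular":[0,0,0],"grip":0},
  {"slide":[0,0,1],"angular":[0,0,0],"grip":0},
  {"slide":[0,0,1],"angular":[0,0,0],"grip":0},
  {"slide":[0,0,1],"angular":[0,0,0],"grip":0},
  {"slide":[0,0,0.2],"angular":[0,0,0],"grip":0},
])

```text
time_s: 34.4
tool_pos: [0.6097, -0.0116, 0.0102]
orientation: [[-0.845, -0.534, -0.004], [-0.534, 0.845, 0.0], [0.003, 0.002, -1.0]]
contact_force: [-0.1, 0.5, 0.2]
gripper_width: 0.0851
grip_force: 0.0
```

Request:
drive_tool([
  {"slide":[0,0,0],"angular":[0,0,0],"grip":1},
  {"slide":[0,0,0],"angular":[0,0,0],"grip":1},
  {"slide":[0,0,0],"angular":[0,0,0],"grip":1},
  {"slide":[0,0,0],"angular":[0,0,0],"grip":1},
  {"slide":[0,0,0],"angular":[0,0,0],"grip":1},
  {"slide":[0,0,0],"angular":[0,0,0],"grip":1},
])

```text
time_s: 35.15
tool_pos: [0.6123, -0.0117, 0.0144]
orientation: [[-0.844, -0.536, 0.003], [-0.536, 0.844, -0.0], [-0.003, -0.002, -1.0]]
contact_force: [-0.8, -0.9, 5.5]
gripper_width: 0.0475
grip_force: 42.4
```

```bash
python3 -c "
from h import *
go(.5595,-.3155,.11,122.4)"
```

```text
t 35.15 p [ 0.6123 -0.0117  0.0144] phi 122.4 tilt [ 0.0032 -0.0002] w 0.0475 F [-0.8 -0.9  5.5] gf 42.4 q6 -2.21
 turn 0.0 slide [ 8.29 -9.13 -3.82]
```

Request:
drive_tool([
  {"slide":[0,0,-1],"angular":[0,0,0],"grip":1},
  {"slide":[0,0,-1],"angular":[0,0,0],"grip":1},
  {"slide":[0,0,-1],"angular":[0,0,0.87],"grip":1},
  {"slide":[0,0,-1],"angular":[0,0,0.88],"grip":1},
  {"slide":[0,0,0],"angular":[0,0,0.88],"grip":1},
  {"slide":[0,0,0],"angular":[0,0,0.88],"grip":1},
])

```text
time_s: 35.9
tool_pos: [0.6112, -0.0116, 0.1129]
orientation: [[-0.997, -0.072, 0.0], [-0.072, 0.997, -0.0], [-0.0, -0.0, -1.0]]
contact_force: [0.2, -0.5, -0.3]
gripper_width: 0.0471
grip_force: 41.6
```

Request:
drive_tool([
  {"slide":[0.25,-1,0],"angular":[0,0,0],"grip":1},
  {"slide":[0.25,-1,0],"angular":[0,0,0],"grip":1},
  {"slide":[0.25,-1,0],"angular":[0,0,0],"grip":1},
  {"slide":[0.25,-1,0],"angular":[0,0,0],"grip":1},
  {"slide":[0.25,-1,0],"angular":[0,0,0],"grip":1},
  {"slide":[0.25,-1,0],"angular":[0,0,0],"grip":1},
  {"slide":[0.25,-1,0],"angular":[0,0,0],"grip":1},
  {"slide":[0.25,-1,0],"angular":[0,0,0],"grip":1},
  {"slide":[0.25,-1,0],"angular":[0,0,0],"grip":1},
  {"slide":[0.25,-1,0],"angular":[0,0,0],"grip":1},
  {"slide":[0.25,-1,0],"angular":[0,0,0],"grip":1},
])

```text
time_s: 37.28
tool_pos: [0.5631, -0.2918, 0.1122]
orientation: [[-0.997, -0.076, -0.001], [-0.076, 0.997, 0.0], [0.001, 0.0, -1.0]]
contact_force: [-0.4, -0.2, -1.0]
gripper_width: 0.0472
grip_force: 41.7
```

```bash
python3 -c "
from h import *
go(.5595,-.3155,.0195,94.3)
im,c=grab('wrist','w7.png');
for X in ([.4716,-.322,.049],[.5595,-.3155,.016]): print(proj(c,X))"
```

```text
t 37.27 p [ 0.5631 -0.2918  0.1122] phi 94.3 tilt [-0.0006  0.0004] w 0.0472 F [-0.4 -0.2 -1. ] gf 41.7 q6 -2.18
 turn 0.0 slide [ 0.21 -0.94  3.71]
[240.77478178  65.72284512]
[250.72313821 203.98888926]
```

View pics/w7.png

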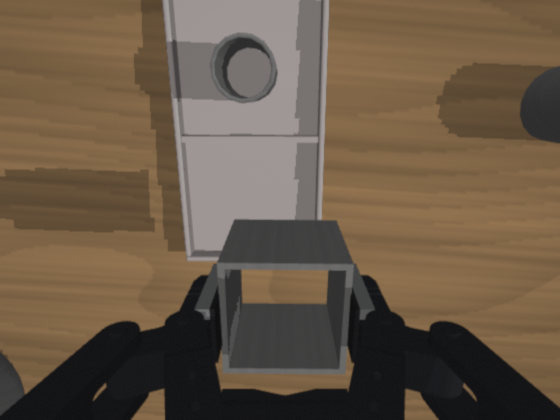

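The small ring stands upright in the near compartment at (244,68). The empty compartment's centre is at about (252,198), so I'm adding 3 mm along x and lowering the square.

Request:
drive_tool([
  {"slide":[0.3,-0.94,0],"angular":[0,0,0],"grip":1},
  {"slide":[0,0,1],"angular":[0,0,0],"grip":1},
  {"slide":[0,0,1],"angular":[0,0,0],"grip":1},
  {"slide":[0,0,1],"angular":[0,0,0],"grip":1},
  {"slide":[0,0,0.5],"angular":[0,0,0],"grip":1},
  {"slide":[0,0,0.2],"angular":[0,0,0],"grip":1},
  {"slide":[0,0,0],"angular":[0,0,0],"grip":1},
])

```text
time_s: 38.2
tool_pos: [0.558, -0.3153, 0.0206]
orientation: [[-0.997, -0.076, 0.001], [-0.076, 0.997, -0.0], [-0.0, -0.0, -1.0]]
contact_force: [-0.0, 0.9, -0.3]
gripper_width: 0.0471
grip_force: 41.7
```

Request:
drive_tool([
  {"slide":[0,0,0.07],"angular":[0,0,0],"grip":1},
  {"slide":[0,0,0],"angular":[0,0,0],"grip":0},
  {"slide":[0,0,0],"angular":[0,0,0],"grip":0},
  {"slide":[0,0,0],"angular":[0,0,0],"grip":0},
  {"slide":[0,0,0],"angular":[0,0,0],"grip":0},
  {"slide":[0,0,0],"angular":[0,0,0],"grip":0},
  {"slide":[0,0,-1],"angular":[0,0,0],"grip":0},
  {"slide":[0,0,-1],"angular":[0,0,0],"grip":0},
  {"slide":[0,0,-1],"angular":[0,0,0],"grip":0},
  {"slide":[0,0,-1],"angular":[0,0,0],"grip":0},
])

```text
time_s: 39.45
tool_pos: [0.5577, -0.315, 0.119]
orientation: [[-0.997, -0.076, -0.0], [-0.076, 0.997, 0.0], [0.0, 0.0, -1.0]]
contact_force: [0.6, -0.5, -1.2]
gripper_width: 0.0859
grip_force: 0.0
```

Request:
drive_tool([
  {"slide":[0,1,-1],"angular":[0,0,0],"grip":0},
  {"slide":[0,1,-1],"angular":[0,0,0],"grip":0},
  {"slide":[0,1,0],"angular":[0,0,0],"grip":0},
  {"slide":[0,1,0],"angular":[0,0,0],"grip":0},
  {"slide":[0,1,0],"angular":[0,0,0],"grip":0},
  {"slide":[0,1,0],"angular":[0,0,0],"grip":0},
  {"slide":[0,1,0],"angular":[0,0,0],"grip":0},
  {"slide":[0,1,0],"angular":[0,0,0],"grip":0},
  {"slide":[0,1,0],"angular":[0,0,0],"grip":0},
  {"slide":[0,1,0],"angular":[0,0,0],"grip":0},
  {"slide":[0,0,0],"angular":[0,0,0],"grip":0},
  {"slide":[0,0,0],"angular":[0,0,0],"grip":0},
])

```text
time_s: 40.95
tool_pos: [0.5384, -0.0657, 0.1672]
orientation: [[-0.997, -0.076, -0.002], [-0.076, 0.997, -0.0], [0.002, -0.0, -1.0]]
contact_force: [-0.7, -0.7, -1.2]
gripper_width: 0.0851
grip_force: 0.0
```

```bash
python3 -c "
from h import *
a,_=grab('top','top1.png'); b,_=grab('scene','scene1.png')
m=np.vstack([a,b]); cv2.imwrite('pics/end.png',cv2.resize(np.hstack([a,b]),(800,300),interpolation=cv2.INTER_AREA)[:,:,::-1])
print(sensors.get_state()['contact_force'])"
```

```text
[-0.17113171  0.46021965  0.29552812]
```

View pics/top1.png

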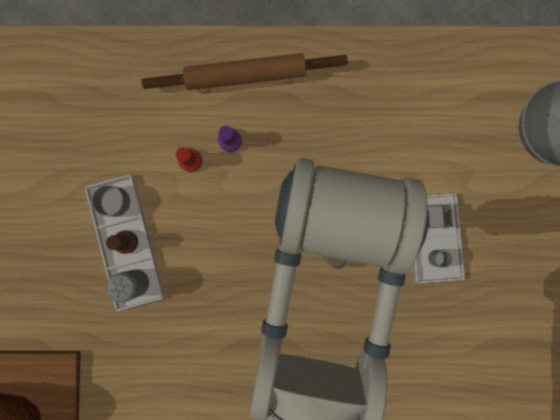

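View pics/scene1.png

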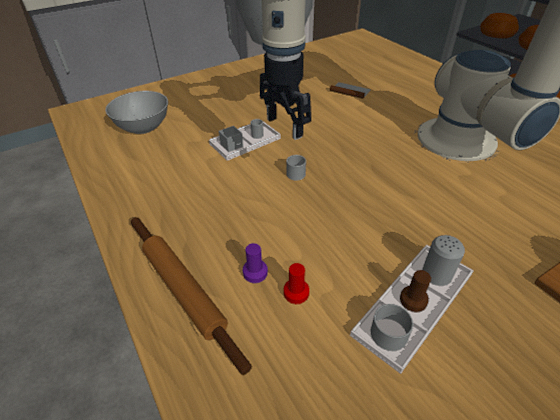

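In the final views, the large ring, tamper and dredger stand in the long tray at (112,200), (122,242) and (125,286). The square and small ring stand in the short tray, and the medium ring is unmoved at (296,168) in the scene view.

```bash
python3 -c "
from plant import bot
print(bot.finish_job())"
```

```text
the job is handed in; nothing more can be done
None
```

Both kits are made up and the job is handed in at about 41 s of the 131 s allowed: each piece stands upright in its own compartment, and the medium cutter and the red and purple pieces were left where they stood.

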